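# Jaggery carrier for the chai round

### The arm

A 6-joint arm with a two-finger parallel gripper is mounted at the origin on the work surface. World frame = base frame: x ahead of the robot, y to its left, z up, the work surface at z = 0. Lengths are in m, angles in rad, forces in N, time in s.
With the tool pointing down it reaches from about 0.375 to 0.9 m from the base axis. Payload 3.1 kg.
Tool frame: the origin (TCP) lies at the very end of the fingers, on their centre line; the grasp point (between the pads) lies 19 mm behind it; z points along the fingers, y is the line along which they close (so a half turn about z gives the same grasp; the last joint's range is limited). The gripper opens to 85 mm and grips with 20 to 120 N. Pads are 22 mm wide; open, the fingers measure 114 mm over their backs; the gripper's body (76 mm by 85 mm) begins 54 mm behind the grasp point. The pads swing forward as they close: fully open they stand 13 mm farther back than shut.
Start: joints at [-1.28, 0.527, 1.433, -0, 1.181, -0.178], TCP at [0.283, -0.557, 0.231] pointing down, gripper open.
Joint ranges: [-3.08, 3.08], [-0.75, 2.2], [0.22, 2.44], [-1.43, 4.57], [0, 2.65], [-2.85, 2.85]. Speed limits (rad/s): [2.79, 2.79, 3.14, 3.14, 3.14, 3.14].

### API

Orientations are given as a unit quaternion [x, y, z, w].
In Python, from station import manip gives the robot as it stands.
- The arm moves only by the shell command python3 -m handwheel 'ROWS' [FORCE]. ROWS is JSON, a list of rows, each a list of 7 numbers: the shift along the world's x, y, z in mm, then the turn, a rotation vector about the world's x, y, z in degrees, then the opening, from 0 (shut) to 1 (fully open). A call has exactly 10 rows; each row shifts and turns the commanded pose from where the row before left it; what a row does not reach is not made up. A row lasts 1/8 s, in which the tool goes at most 62.5 mm and 10.7 degrees, less where a joint would pass 70% of its speed; a pose out of reach is approached as far as the arm can. A call is refused whole if a number of a shift passes 62.5 or a number of a turn 10.7, either way. A call with a gripper value outside its range is refused whole. The fingers move at their own pace and stop on an object; FORCE is the grip in N (left out, the last holds). Time passes only in rows, so rows that do not move let the fingers close, or fill a call up. It gives the time, the measured TCP pose, the force, the opening and the grip force at its end, in the units of the state.
- manip.sense(): the state, without advancing time (a new reading comes with each control period).
- manip.snapshot(name): name is "side" or "top"; returns the picture (384x512x3 uint8, red, green, blue); there is no depth.
- manip.get_calibration(name): a dict with "K" (3x3 intrinsics, pixels), "rvec" (rotation vector, rad) and "tvec" (3), from world to camera coordinates, as OpenCV has them. Camera axes: x right, y down, z forward; pixel columns grow to the right and rows downward; lengths in m; the calibration is good to about 2 mm. A picture is of the moment at which its call begins. get_calibration takes no time and is no camera call.
- manip.sign_off(): hands the job in; it is judged then, once.
The state is a dict: "t": time; "q": joint angles; "qd": joint speeds; "tau": joint torques, N m; "tcp_pos": TCP position; "tool_rot": TCP orientation; "force": force on the tool from outside, world axes, zero at the start; "ft_torque": the same for the moment, N m; "finger_gap": opening from 0.0 (shut) to 1.0 (fully open); "gripper_force": force on a finger pad.
Only numpy, scipy, OpenCV 4.12 (cv2) and the standard library are available. Lean on these libraries where they do the work, as an engineer would, in place of code of your own. Each camera call takes 0.05 s, during which the arm holds its last target. There are 200 camera calls.

### The job

Get the jaggery carrier ready for the chai round: rock the heavy iron tub forward on the front edge of its base, by its bar, so that all its lumps roll out into the round tray, and rock it back to stand level on the stone step; never lift it and never pick lumps out of it. Put every lump in the wire carrier, one to a pocket, filling the pockets in turn from the robot's end and leaving no gap. When all the lumps are in, lay the flat aluminium bar centrally across the carrier's two end posts, between their prongs, and leave the tea things alone.

Things in the scene. Friction and masses are not known exactly. Their poses are not given: they have to be found in the camera images.
- step: Fixed low stone step, 240 x 160 mm and 75 mm high, on which the tub stands. Origin: centre of its underside; z up, its front edge (towards the tray) is at y = -80 mm.
- tub_bar (a point): Centre of the handle of the loose, dark iron, open-topped tub: a round bar 12 mm thick along the tub's x, 88 mm clear between its two posts, 39 mm clear above the rear wall. Axes are the tub's: z up as it stands, it pours towards its -y. The bar is 95 mm behind (+y) and 165 mm above tub_edge. Fingers that pinch it across y let it turn, so the hand need not turn with the tub.
- tub_edge (a point): Middle of the tub's front lower base edge, on which it rocks (turning about +x); axes the tub's. At the start it rests 10 mm behind the step's front edge, held by friction alone. Tub 1.8 to 3.1 kg. Base 158 mm (x), 100 mm (y 0 to +100); floor top at 15 mm. The front wall is level at 0.87 rad, lumps roll out by 1.3 to 1.5 rad. Let go below about 1.1 rad it falls back upright.
- tub_lip (a point): Middle of the tub's pouring lip, 63 mm ahead (-y) of tub_edge and 90 mm above it; axes the tub's. The front wall slopes up to it, 40 degrees from vertical; rear and side walls are 120 mm high. A lump counts as in the tub while its centre, from tub_edge, is at y -65 to +100 mm, x within 80 mm and z 0 to 115 mm.
- tray_mid (a point): Centre of the inner floor of the fixed round steel tray: outside diameter 240 mm, rim 24 mm high and 4 mm thick, floor 4 mm thick. It lies before the step, its centre about 200 mm ahead of tub_edge.
- lump1_c (a point): Centre of a brown jaggery lump, roughly round with flat facets, 38 mm across, 42 g, all alike; it starts in the tub. 3 to 5 lumps are present.
- lump2_c (a point): Centre of a brown jaggery lump, roughly round with flat facets, 38 mm across, 42 g, all alike; it starts in the tub. 3 to 5 lumps are present.
- lump3_c (a point): Centre of a brown jaggery lump, roughly round with flat facets, 38 mm across, 42 g, all alike; it starts in the tub. 3 to 5 lumps are present.
- lump4_c (a point): Centre of a brown jaggery lump, roughly round with flat facets, 38 mm across, 42 g, all alike; it starts in the tub. 3 to 5 lumps are present.
- lump5_c (a point): Centre of a brown jaggery lump, roughly round with flat facets, 38 mm across, 42 g, all alike; it starts in the tub. 3 to 5 lumps are present.
- pocket1 (a point): Pocket 1 of the fixed wire carrier's 5 in a row, the one nearest the robot: where a seated lump's centre lies, 64 mm up. The lump rests on two rods 6 mm thick, 22 mm apart, along x at height 45 mm, between partitions 34 mm wide with tops at 67 mm, 50 mm apart along x (47 mm clear). The long sides are open: fingers can straddle the rods across y.
- pocket2 (a point): Pocket 2 of the fixed wire carrier's 5 in a row, counted from the robot end: where a seated lump's centre lies, 64 mm up. The lump rests on two rods 6 mm thick, 22 mm apart, along x at height 45 mm, between partitions 34 mm wide with tops at 67 mm, 50 mm apart along x (47 mm clear). The long sides are open: fingers can straddle the rods across y.
- pocket3 (a point): Pocket 3 of the fixed wire carrier's 5 in a row, counted from the robot end: where a seated lump's centre lies, 64 mm up. The lump rests on two rods 6 mm thick, 22 mm apart, along x at height 45 mm, between partitions 34 mm wide with tops at 67 mm, 50 mm apart along x (47 mm clear). The long sides are open: fingers can straddle the rods across y.
- pocket4 (a point): Pocket 4 of the fixed wire carrier's 5 in a row, counted from the robot end: where a seated lump's centre lies, 64 mm up. The lump rests on two rods 6 mm thick, 22 mm apart, along x at height 45 mm, between partitions 34 mm wide with tops at 67 mm, 50 mm apart along x (47 mm clear). The long sides are open: fingers can straddle the rods across y.
- pocket5 (a point): Pocket 5 of the fixed wire carrier's 5 in a row, counted from the robot end: where a seated lump's centre lies, 64 mm up. The lump rests on two rods 6 mm thick, 22 mm apart, along x at height 45 mm, between partitions 34 mm wide with tops at 67 mm, 50 mm apart along x (47 mm clear). The long sides are open: fingers can straddle the rods across y.
- rest_mid (a point): Point midway between the flat tops of the carrier's two end posts, 90 mm above the platform; x along the carrier, away from the robot. The posts stand at x = -140 and +140 mm, 10 mm thick, 50 mm wide; on each, two prongs 16 mm tall leave a gap of 36 mm (y -18 to +18) in which the bar lies flat. Seated lumps top out 7 mm below the post tops.
- bar_c (a point): Centre of the loose flat aluminium bar, 330 x 22 mm and 16 mm high, 240 g; x along its length, z up. It starts flat on the platform beside the carrier.
- kettle: Blue kettle, 156 mm wide, 195 mm high, bystander; origin at its underside.
- glass1: Cutting-chai glass, 58 mm wide, 78 mm high, bystander; origin at its underside.
- glass2: Another such glass, bystander; origin at its underside.
- jar: Yellow plastic jar with a white lid, 94 mm wide, 107 mm high, bystander; origin at its underside.
- strainer: Steel tea strainer with a bowl 72 mm wide and a wire handle, about 200 mm long, bystander; origin under its bowl.

How it is judged:
On the way, in this order (a step that is already met when the one before it is completed fails the run):
1. the tub is rocked well forward on its front base edge (angle between tub_edge's own z axis and vertical above 1 rad and z of tub_edge in the frame of step between 0.06 and 0.09 m), for 0.2 s.
2. all lumps are out of the tub and it stands level on the step again (angle between tub_edge's own z axis and vertical below 0.06 rad and z of tub_edge in the frame of step between 0.065 and 0.085 m and not (z of lump1_c in the frame of tub_edge between 0 and 0.115 m and y of lump1_c in the frame of tub_edge between -0.065 and 0.1 m and x of lump1_c in the frame of tub_edge between -0.08 and 0.08 m) and not (z of lump2_c in the frame of tub_edge between 0 and 0.115 m and y of lump2_c in the frame of tub_edge between -0.065 and 0.1 m and x of lump2_c in the frame of tub_edge between -0.08 and 0.08 m) and not (z of lump3_c in the frame of tub_edge between 0 and 0.115 m and y of lump3_c in the frame of tub_edge between -0.065 and 0.1 m and x of lump3_c in the frame of tub_edge between -0.08 and 0.08 m) and not (z of lump4_c in the frame of tub_edge between 0 and 0.115 m and y of lump4_c in the frame of tub_edge between -0.065 and 0.1 m and x of lump4_c in the frame of tub_edge between -0.08 and 0.08 m) and not (z of lump5_c in the frame of tub_edge between 0 and 0.115 m and y of lump5_c in the frame of tub_edge between -0.065 and 0.1 m and x of lump5_c in the frame of tub_edge between -0.08 and 0.08 m)), for 0.3 s.
3. every lump sits in a pocket of the carrier, the bar not yet on ((distance between lump1_c and pocket1 below 0.016 m or distance between lump1_c and pocket2 below 0.016 m or distance between lump1_c and pocket3 below 0.016 m or distance between lump1_c and pocket4 below 0.016 m or distance between lump1_c and pocket5 below 0.016 m) and (distance between lump2_c and pocket1 below 0.016 m or distance between lump2_c and pocket2 below 0.016 m or distance between lump2_c and pocket3 below 0.016 m or distance between lump2_c and pocket4 below 0.016 m or distance between lump2_c and pocket5 below 0.016 m) and (distance between lump3_c and pocket1 below 0.016 m or distance between lump3_c and pocket2 below 0.016 m or distance between lump3_c and pocket3 below 0.016 m or distance between lump3_c and pocket4 below 0.016 m or distance between lump3_c and pocket5 below 0.016 m) and (distance between lump4_c and pocket1 below 0.016 m or distance between lump4_c and pocket2 below 0.016 m or distance between lump4_c and pocket3 below 0.016 m or distance between lump4_c and pocket4 below 0.016 m or distance between lump4_c and pocket5 below 0.016 m) and (distance between lump5_c and pocket1 below 0.016 m or distance between lump5_c and pocket2 below 0.016 m or distance between lump5_c and pocket3 below 0.016 m or distance between lump5_c and pocket4 below 0.016 m or distance between lump5_c and pocket5 below 0.016 m)), for 0.2 s.
4. the bar lies across the two end posts (x of bar_c in the frame of rest_mid between -0.02 and 0.02 m and y of bar_c in the frame of rest_mid between -0.012 and 0.012 m and z of bar_c in the frame of rest_mid between 0.003 and 0.014 m and angle between the x axis of bar_c and the x axis of rest_mid, either way round below 0.1 rad), for 0.2 s.
At the end, for the whole second after the job is handed in: Tub level on the step (0.06 rad, 10 mm); every lump within 16 mm of a pocket's point, no pocket empty before a filled one; bar at rest on both posts, centre within 20 mm along, 12 mm across, 3 to 14 mm above the post tops, in line within 0.10 rad (all of step 3 and all of step 4 and angle between tub_edge's own z axis and vertical below 0.06 rad and z of tub_edge in the frame of step between 0.065 and 0.085 m and (distance between any of lump1_c, lump2_c, lump3_c, lump4_c, lump5_c and pocket1 below 0.016 m or not (distance between any of lump1_c, lump2_c, lump3_c, lump4_c, lump5_c and pocket2 below 0.016 m)) and (distance between any of lump1_c, lump2_c, lump3_c, lump4_c, lump5_c and pocket2 below 0.016 m or not (distance between any of lump1_c, lump2_c, lump3_c, lump4_c, lump5_c and pocket3 below 0.016 m)) and (distance between any of lump1_c, lump2_c, lump3_c, lump4_c, lump5_c and pocket3 below 0.016 m or not (distance between any of lump1_c, lump2_c, lump3_c, lump4_c, lump5_c and pocket4 below 0.016 m)) and (distance between any of lump1_c, lump2_c, lump3_c, lump4_c, lump5_c and pocket4 below 0.016 m or not (distance between any of lump1_c, lump2_c, lump3_c, lump4_c, lump5_c and pocket5 below 0.016 m)) and linear speed of bar below 0.02 m/s); the robot touches nothing.
It fails at once if the tub's front base edge is lifted more than 30 mm off the step (z of tub_edge in the frame of step above 0.105 m).
It fails at once if a lump is picked out of the tub by the fingers (((z of lump1_c in the frame of tub_edge between 0 and 0.115 m and y of lump1_c in the frame of tub_edge between -0.065 and 0.1 m and x of lump1_c in the frame of tub_edge between -0.08 and 0.08 m) and contact force between the fingers and lump1 above 1 N) or ((z of lump2_c in the frame of tub_edge between 0 and 0.115 m and y of lump2_c in the frame of tub_edge between -0.065 and 0.1 m and x of lump2_c in the frame of tub_edge between -0.08 and 0.08 m) and contact force between the fingers and lump2 above 1 N) or ((z of lump3_c in the frame of tub_edge between 0 and 0.115 m and y of lump3_c in the frame of tub_edge between -0.065 and 0.1 m and x of lump3_c in the frame of tub_edge between -0.08 and 0.08 m) and contact force between the fingers and lump3 above 1 N) or ((z of lump4_c in the frame of tub_edge between 0 and 0.115 m and y of lump4_c in the frame of tub_edge between -0.065 and 0.1 m and x of lump4_c in the frame of tub_edge between -0.08 and 0.08 m) and contact force between the fingers and lump4 above 1 N) or ((z of lump5_c in the frame of tub_edge between 0 and 0.115 m and y of lump5_c in the frame of tub_edge between -0.065 and 0.1 m and x of lump5_c in the frame of tub_edge between -0.08 and 0.08 m) and contact force between the fingers and lump5 above 1 N)).
It fails at once if the robot puts a lump in a pocket while the pocket before it is empty ((((distance between lump1_c and pocket2 below 0.016 m and contact force between the fingers and lump1 above 1 N) or (distance between lump2_c and pocket2 below 0.016 m and contact force between the fingers and lump2 above 1 N) or (distance between lump3_c and pocket2 below 0.016 m and contact force between the fingers and lump3 above 1 N) or (distance between lump4_c and pocket2 below 0.016 m and contact force between the fingers and lump4 above 1 N) or (distance between lump5_c and pocket2 below 0.016 m and contact force between the fingers and lump5 above 1 N)) and not (distance between any of lump1_c, lump2_c, lump3_c, lump4_c, lump5_c and pocket1 below 0.016 m)) or (((distance between lump1_c and pocket3 below 0.016 m and contact force between the fingers and lump1 above 1 N) or (distance between lump2_c and pocket3 below 0.016 m and contact force between the fingers and lump2 above 1 N) or (distance between lump3_c and pocket3 below 0.016 m and contact force between the fingers and lump3 above 1 N) or (distance between lump4_c and pocket3 below 0.016 m and contact force between the fingers and lump4 above 1 N) or (distance between lump5_c and pocket3 below 0.016 m and contact force between the fingers and lump5 above 1 N)) and not (distance between any of lump1_c, lump2_c, lump3_c, lump4_c, lump5_c and pocket2 below 0.016 m)) or (((distance between lump1_c and pocket4 below 0.016 m and contact force between the fingers and lump1 above 1 N) or (distance between lump2_c and pocket4 below 0.016 m and contact force between the fingers and lump2 above 1 N) or (distance between lump3_c and pocket4 below 0.016 m and contact force between the fingers and lump3 above 1 N) or (distance between lump4_c and pocket4 below 0.016 m and contact force between the fingers and lump4 above 1 N) or (distance between lump5_c and pocket4 below 0.016 m and contact force between the fingers and lump5 above 1 N)) and not (distance between any of lump1_c, lump2_c, lump3_c, lump4_c, lump5_c and pocket3 below 0.016 m)) or (((distance between lump1_c and pocket5 below 0.016 m and contact force between the fingers and lump1 above 1 N) or (distance between lump2_c and pocket5 below 0.016 m and contact force between the fingers and lump2 above 1 N) or (distance between lump3_c and pocket5 below 0.016 m and contact force between the fingers and lump3 above 1 N) or (distance between lump4_c and pocket5 below 0.016 m and contact force between the fingers and lump4 above 1 N) or (distance between lump5_c and pocket5 below 0.016 m and contact force between the fingers and lump5 above 1 N)) and not (distance between any of lump1_c, lump2_c, lump3_c, lump4_c, lump5_c and pocket4 below 0.016 m))).
It fails at once if a bystander is shifted more than 30 mm (distance of any of kettle, glass1, glass2, jar, strainer from where it was at the start of the episode above 0.03 m).
Of lump1, lump2, lump3, lump4, lump5 only 3 to 5 are there at a start; the rules pass over those that are not, and their reading is None.
At some moment in a run one of bar may be knocked a few centimetres aside while the robot is not near it.
Once in a run the grip may slacken for a moment while it holds something.
It also fails if it takes over 208 s, if anything falls off the work surface, if the arm or the gripper's body presses on something with over 40 N, if the wrist force passes 120 N, or if a joint passes its speed limit or range.

## Working session

There is one attempt and no reset: what is moved stays moved. The work goes in short steps, Python scripts to look and compute and a shell command to move; the robot and the scene stay as the last step left them, time stands still between calls to the robot, and variables do not carry over. Pictures are saved under pics/ and viewed, at most 14 in all, crops included, and the job is handed in when it is done.

```bash
ls; mkdir -p pics; cat > h.py <<'E'
import numpy as np, cv2
from station import manip
def cal(n):
    c=manip.get_calibration(n); K=np.array(c["K"],float); R=cv2.Rodrigues(np.array(c["rvec"],float))[0]; t=np.array(c["tvec"],float).ravel(); return K,R,t
def proj(n,P):
    K,R,t=cal(n); p=K@(R@np.array(P,float)+t); return p[:2]/p[2]
def onz(n,u,v,z):
    K,R,t=cal(n); d=R.T@np.linalg.inv(K)@np.array([u,v,1.]); c=-R.T@t; return c+d*(z-c[2])/d[2]
def tri(a,b): # side px, top px
    A=[];B=[]
    for n,(u,v) in (("side",a),("top",b)):
        K,R,t=cal(n); d=R.T@np.linalg.inv(K)@np.array([u,v,1.]); d/=np.linalg.norm(d); c=-R.T@t
        M=np.eye(3)-np.outer(d,d); A.append(M);B.append(M@c)
    return np.linalg.solve(sum(A),sum(B))
def snap(n,f,box=None,s=1):
    im=cv2.cvtColor(manip.snapshot(n),cv2.COLOR_RGB2BGR)
    if box: x0,y0,x1,y1=box; im=im[y0:y1,x0:x1]
    cv2.imwrite("pics/"+f,cv2.resize(im,None,fx=s,fy=s,interpolation=cv2.INTER_CUBIC))
E
python3 - <<'E'
from h import *
np.set_printoptions(precision=4,suppress=True)
for n in("side","top"):
    im=cv2.cvtColor(manip.snapshot(n),cv2.COLOR_RGB2BGR); cv2.imwrite(f"pics/{n}0.png",cv2.resize(im,None,fx=1.5625,fy=1.5625,interpolation=cv2.INTER_CUBIC))
    K,R,t=cal(n); print(n,K[0,0],-R.T@t,R[2])
print(manip.sense())
E
```

```text
pics
side 459.6660774829213 [ 0.1899 -0.7644  1.205 ] [ 0.297   0.5941 -0.7475]
top 368.40028903136664 [0.5396 0.033  1.1871] [ 0.0674  0.0038 -0.9977]
{'t': 0.1, 'q': array([-1.2795,  0.5284,  1.4338,  0.    ,  1.1814, -0.1785]), 'qd': array([ 0.0014, -0.0018, -0.0017, -0.    , -0.0009, -0.0004]), 'tau': array([  0.    , -44.3305, -17.8586,  -0.0003,   0.0039,   0.    ]), 'tcp_pos': array([ 0.2828, -0.5566,  0.2304]), 'tool_rot': array([ 0.9725,  0.2327, -0.    , -0.001 ]), 'force': array([ 0.4006, -0.021 ,  0.1244]), 'ft_torque': array([ 0.0281,  0.0208, -0.028 ]), 'gripper_force': 0.0, 'finger_gap': 0.9961560114375451}
```

View pics/side0.png

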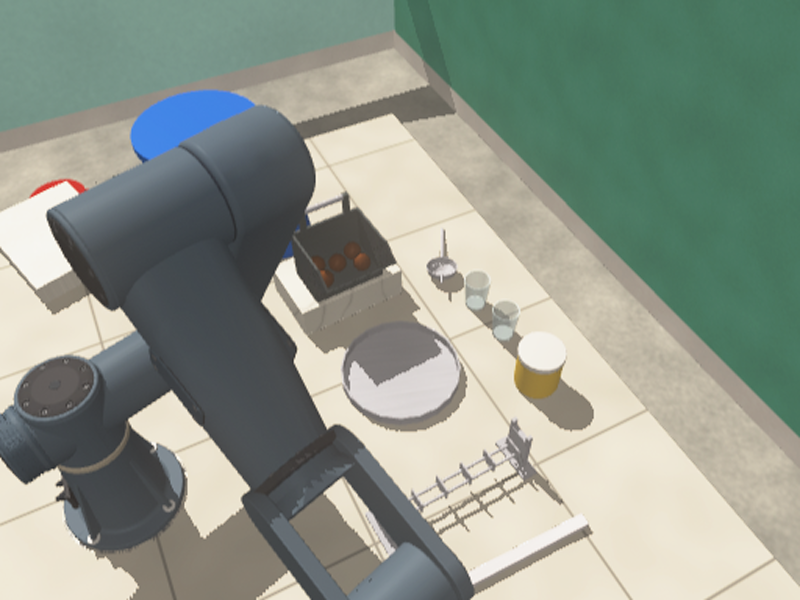

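View pics/top0.png

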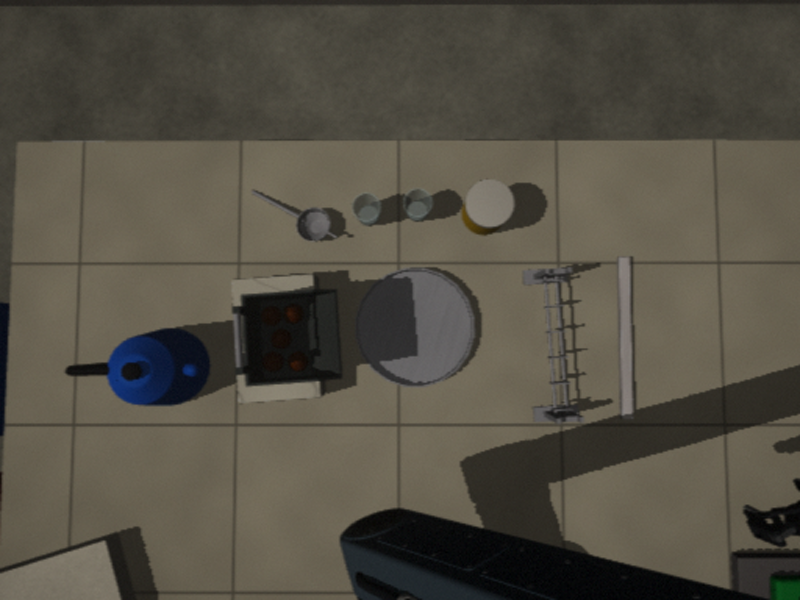

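Side view: the arm hides part of the tub bar; tray, carrier and flat bar are visible. Top view shows 5 lumps in the tub at about (270–295, 315–360), the tray centre at (418,326), the carrier at (530–580, 265–415) and the bar at (626,336). Enlarging these next.

```bash
python3 - <<'E'
from h import *
im=cv2.cvtColor(manip.snapshot("top"),cv2.COLOR_RGB2BGR)
g=lambda x0,y0,w,h,s:cv2.convertScaleAbs(cv2.resize(im[y0:y0+h,x0:x0+w],None,fx=s,fy=s,interpolation=cv2.INTER_CUBIC),alpha=1.8)
a=g(144,170,80,95,5); b=g(330,158,80,117,5)
c=np.zeros((600,800,3),np.uint8); c[:475,:400]=a; c[:585,400:]=b; cv2.imwrite("pics/z1.png",c)
s=cv2.cvtColor(manip.snapshot("side"),cv2.COLOR_RGB2BGR)
cv2.imwrite("pics/z2.png",cv2.resize(s[110:390,170:390],None,fx=3.0/1.4,fy=3/1.4,interpolation=cv2.INTER_CUBIC))
E
```

```text
(no output)
```

View pics/z1.png

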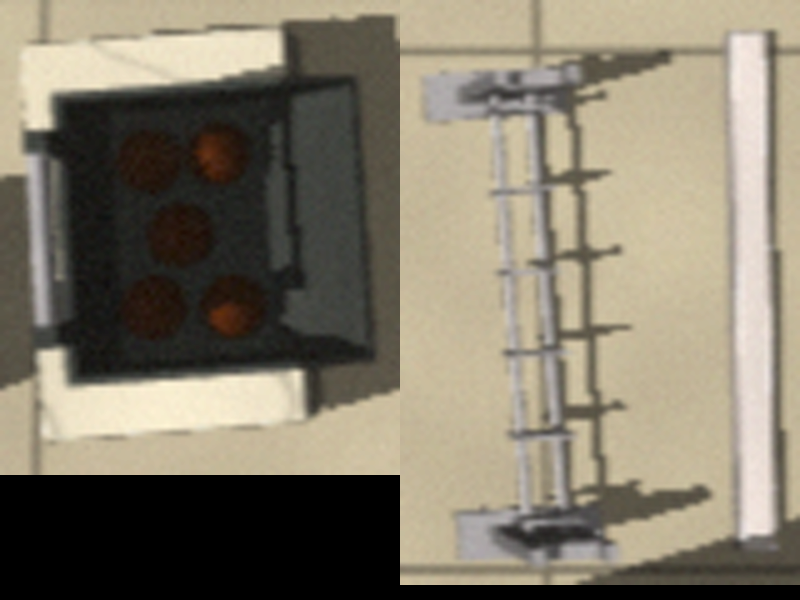

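Top crop: five lumps; the tub bar runs from crop (38,150) to (40,330) and the lip from (357,80) to (373,358). The carrier partitions are at rows 190/270/352/434 and the flat bar spans (750,32) to (758,542).

```bash
cat >> h.py <<'E'
np.set_printoptions(precision=4,suppress=True)
L=lambda u,v,z:onz("top",144+u/5,170+v/5,z)
C=lambda u,v,z:onz("top",330+(u-400)/5,158+v/5,z)
E
python3 - <<'E'
from h import *
print("bar ends",L(37,150,.24),L(42,330,.24),"mid",L(39.5,240,.24))
print("lip",L(357,80,.165),L(373,358,.165))
print("rear wall corners top z.195",L(57,95,.195),L(70,380,.195))
print("step",[L(u,v,.075) for u,v in((22,45),(285,25),(305,418),(45,438))])
print("rods",[C(u,v,.048) for u,v in((494,110),(537,110),(524,505),(563,505))])
print("parts",[C(u,v,.065) for u,v in((517,190),(526,270),(535,352),(542,434))])
print("flat",[C(u,v,.016) for u,v in((727,32),(773,32),(739,542),(778,542))])
for u,v in((418,326),): print("tray",onz("top",u/1.5625,v/1.5625,.024))
for n,u,v,z in(("kettle",155,368,.19),("jar",489,204,.107),("g1",367,202,.078),("g2",418,200,.078)): print(n,onz("top",u/1.5625,v/1.5625,z))
E
```

```text
bar ends [0.5796 0.3082 0.24  ] [0.4875 0.3041 0.24  ] mid [0.5334 0.3062 0.24  ]
lip [0.6214 0.1523 0.165 ] [0.4677 0.1426 0.165 ]
rear wall corners top z.195 [0.6112 0.311  0.195 ] [0.4584 0.3015 0.195 ]
step [array([0.6504, 0.3664, 0.075 ]), array([0.6622, 0.2068, 0.075 ]), array([0.4258, 0.1928, 0.075 ]), array([0.4141, 0.3484, 0.075 ])]
rods [array([ 0.6486, -0.2479,  0.048 ]), array([ 0.6486, -0.2745,  0.048 ]), array([ 0.4061, -0.2617,  0.048 ]), array([ 0.406 , -0.2855,  0.048 ])]
parts [array([ 0.598 , -0.2568,  0.065 ]), array([ 0.5494, -0.2613,  0.065 ]), array([ 0.4998, -0.2658,  0.065 ]), array([ 0.4505, -0.269 ,  0.065 ])]
flat [array([ 0.7015, -0.4055,  0.016 ]), array([ 0.7014, -0.4349,  0.016 ]), array([ 0.3791, -0.4043,  0.016 ]), array([ 0.3791, -0.4288,  0.016 ])]
tray [0.5608 0.0039 0.024 ]
kettle [0.4862 0.4619 0.19  ]
jar [ 0.7906 -0.1298  0.107 ]
g1 [0.802 0.104 0.078]
g2 [0.8057 0.0044 0.078 ]
```

View pics/z2.png

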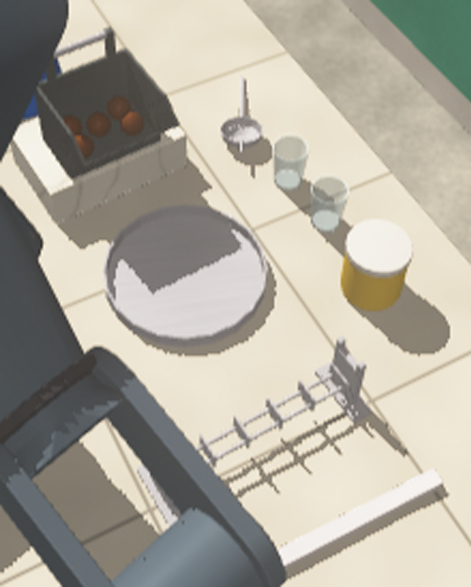

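Side crop: five lumps in the tub, an empty tray, and a clear carrier. Tub bar is at about (0.534, 0.306, 0.240), yaw about 3.7°. Moving above it.

```bash
python3 -m handwheel '[[25,52,12,0,0,-2.3,1],[25,52,12,0,0,-2.3,1],[25,52,12,0,0,-2.3,1],[25,52,12,0,0,-2.3,1],[25,52,12,0,0,-2.3,1],[25,52,12,0,0,-2.3,1],[25,52,12,0,0,-2.3,1],[25,52,12,0,0,-2.3,1],[25,52,12,0,0,-2.3,1],[25,52,12,0,0,-2.3,1]]' && python3 -m handwheel '[[0,34,-4,0,0,0,1],[0,34,-4,0,0,0,1],[0,34,-4,0,0,0,1],[0,34,-4,0,0,0,1],[0,34,-4,0,0,0,1],[0,34,-4,0,0,0,1],[0,34,-4,0,0,0,1],[0,34,-4,0,0,0,1],[0,34,-4,0,0,0,1],[0,34,-4,0,0,0,1]]'
python3 - <<'E'
from h import *
s=manip.sense();print(s['q'],s['tcp_pos'],s['tool_rot'])
im=cv2.cvtColor(manip.snapshot("side"),cv2.COLOR_RGB2BGR)
cv2.imwrite("pics/z3.png",cv2.resize(im[90:390,150:450],None,fx=2,fy=2,interpolation=cv2.INTER_CUBIC))
t=cv2.cvtColor(manip.snapshot("top"),cv2.COLOR_RGB2BGR);cv2.imwrite("pics/t3.png",t)
E
```

```text
t: 1.45
tcp_pos: [0.5334, -0.0354, 0.3517]
tool_rot: [0.999, 0.034, 0.0, 0.0]
force: [1.5, -0.3, -0.6]
finger_gap: 1.001
gripper_force: 0.0
t: 2.7
tcp_pos: [0.5327, 0.3038, 0.3109]
tool_rot: [0.999, 0.034, -0.0, 0.0]
force: [0.8, -0.3, 0.1]
finger_gap: 1.003
gripper_force: 0.0
[ 0.3363  0.4347  1.3647 -0.0001  1.3427  1.8387] [0.5327 0.3038 0.3109] [ 0.9994  0.0342 -0.0002  0.0001]
```

View pics/z3.png

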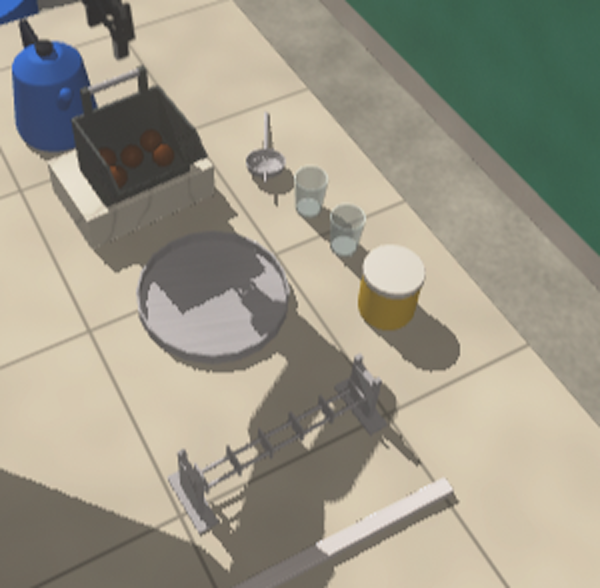

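Side view now shows the whole scene: the tub bar's middle is at about (115,85) and the carrier partitions at about (235,460), (264,442), (296,424) and (328,408). Cross-checking with the two views.

```bash
python3 - <<'E'
from h import *
S=lambda u,v:(150+u/2,90+v/2)
print("bar tri",tri(S(115,85),(151.9,218)), "pred px",(proj("side",[.534,.306,.24])-[150,90])*2, "ends",[(proj("side",[.534+s*.044,.306+s*.003,.24])-[150,90])*2 for s in(-1,1)])
for (a,b) in (((235,460),(542,434)),((264,442),(535,352)),((296,424),(526,270)),((328,408),(517,190))):
    print(tri(S(*a),(330+(b[0]-400)/5,158+b[1]/5)))
c=np.array([.5244,-.2655]);y=np.radians(3.5)
for d in(-75,-25,25,75): print((proj("side",[c[0]+d/1e3*np.cos(y),c[1]+d/1e3*np.sin(y),.060])-[150,90])*2)
for d in(-140,140):
  for e in (-18,18): print("prong",(proj("side",[c[0]+d/1e3*np.cos(y)-e/1e3*np.sin(y),c[1]+d/1e3*np.sin(y)+e/1e3*np.cos(y),.106])-[150,90])*2)
E
```

```text
bar tri [0.5358 0.3091 0.2256] pred px [112.1504  79.5446] ends [array([86.9554, 89.2224]), array([136.8377,  70.0618])]
[ 0.4505 -0.2735  0.0504]
[ 0.499  -0.2693  0.0512]
[ 0.5502 -0.2654  0.0507]
[ 0.6014 -0.2625  0.0475]
[232.2004 455.0295]
[263.8977 437.4026]
[294.7578 420.2412]
[324.8136 403.5272]
prong [195.4608 474.4395]
prong [181.6775 451.6147]
prong [374.2559 375.0872]
prong [358.5765 355.5452]
```

```bash
python3 -m handwheel '[[0,0,-9,0,0,0,1],[0,0,-9,0,0,0,1],[0,0,-9,0,0,0,1],[0,0,-9,0,0,0,1],[0,0,-9,0,0,0,1],[0,0,-9,0,0,0,1],[0,0,-9,0,0,0,1],[0,1,-9,0,0,0,1],[0,1,-9,0,0,0,1],[0,0,-9,0,0,0,1]]'
```

```text
t: 4.05
tcp_pos: [0.533, 0.3049, 0.2207]
tool_rot: [0.999, 0.034, 0.0, -0.0]
force: [0.0, -0.4, -0.4]
finger_gap: 0.996
gripper_force: 0.0
```

```bash
python3 -m handwheel '[[0,0,-3,0,0,0,0.5],[0,0,0,0,0,0,0],[0,0,0,0,0,0,0],[0,0,0,0,0,0,0],[0,0,0,0,0,0,0],[0,0,0,0,0,0,0],[0,0,0,0,0,0,0],[0,0,0,0,0,0,0],[0,0,0,0,0,0,0],[0,0,0,0,0,0,0]]' 60
python3 - <<'E'
import numpy as np
r=np.array([95,165.]);th=np.linspace(0,1.42,21)
y=95*np.cos(th)-165*np.sin(th);z=95*np.sin(th)+165*np.cos(th)
for a,b,t in zip(np.diff(y),np.diff(z),th[1:]): print(round(t,2),round(-a*.0645,1),round(a*.998,1),round(b,1))
E
```

```text
t: 5.3
tcp_pos: [0.5332, 0.3042, 0.2189]
tool_rot: [0.999, 0.034, 0.0, 0.0]
force: [-0.8, -4.9, 5.1]
finger_gap: 0.12
gripper_force: 58.8
0.07 0.8 -11.9 6.3
0.14 0.8 -12.3 5.5
0.21 0.8 -12.7 4.6
0.28 0.8 -13.0 3.7
0.36 0.9 -13.2 2.7
0.43 0.9 -13.4 1.8
0.5 0.9 -13.5 0.8
0.57 0.9 -13.5 -0.1
0.64 0.9 -13.4 -1.1
0.71 0.9 -13.3 -2.0
0.78 0.9 -13.2 -3.0
0.85 0.8 -12.9 -3.9
0.92 0.8 -12.6 -4.8
0.99 0.8 -12.2 -5.7
1.06 0.8 -11.8 -6.6
1.14 0.7 -11.3 -7.4
1.21 0.7 -10.7 -8.2
1.28 0.7 -10.1 -8.9
1.35 0.6 -9.5 -9.6
1.42 0.6 -8.8 -10.3
```

```bash
python3 -m handwheel '[[0.8,-11.9,6.3,0,0,0,0],[0.8,-12.3,5.5,0,0,0,0],[0.8,-12.7,4.6,0,0,0,0],[0.8,-13,3.7,0,0,0,0],[0.9,-13.2,2.7,0,0,0,0],[0.9,-13.4,1.8,0,0,0,0],[0.9,-13.5,0.8,0,0,0,0],[0.9,-13.5,0,0,0,0,0],[0.9,-13.4,-1,0,0,0,0],[0.9,-13.3,-2,0,0,0,0]]' 60
python3 - <<'E'
from h import *
im=cv2.cvtColor(manip.snapshot("side"),cv2.COLOR_RGB2BGR)
cv2.imwrite("pics/z4.png",cv2.resize(im[90:290,150:350],None,fx=2.5,fy=2.5,interpolation=cv2.INTER_CUBIC))
E
```

```text
t: 6.55
tcp_pos: [0.5427, 0.1754, 0.2427]
tool_rot: [0.999, 0.034, 0.002, -0.001]
force: [-0.0, 0.9, 6.5]
finger_gap: 0.118
gripper_force: 62.1
```

View pics/z4.png

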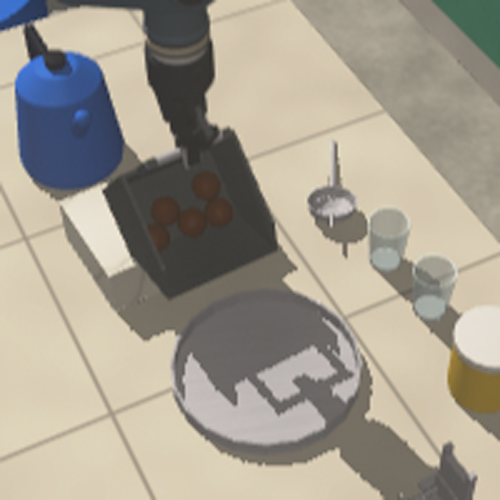

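The tub has rocked about 0.7 rad, pivoting cleanly with the lumps against the front wall. Forces are low, so I'm continuing.

```bash
python3 -m handwheel '[[0.9,-13.2,-3,0,0,0,0],[0.8,-12.9,-3.9,0,0,0,0],[0.8,-12.6,-4.8,0,0,0,0],[0.8,-12.2,-5.7,0,0,0,0],[0.8,-11.8,-6.6,0,0,0,0],[0.7,-11.3,-7.4,0,0,0,0],[0.7,-10.7,-8.2,0,0,0,0],[0.7,-10.1,-8.9,0,0,0,0],[0.6,-9.5,-9.6,0,0,0,0],[0.6,-8.8,-10.3,0,0,0,0]]' 60 && python3 -m handwheel '[[0,0,0,0,0,0,0],[0,0,0,0,0,0,0],[0,0,0,0,0,0,0],[0,0,0,0,0,0,0],[0,0,0,0,0,0,0],[0,0,0,0,0,0,0],[0,0,0,0,0,0,0],[0,0,0,0,0,0,0],[0,0,0,0,0,0,0],[0,0,0,0,0,0,0]]'
python3 - <<'E'
from h import *
im=cv2.cvtColor(manip.snapshot("side"),cv2.COLOR_RGB2BGR)
t=cv2.cvtColor(manip.snapshot("top"),cv2.COLOR_RGB2BGR)
z=lambda a:cv2.resize(a,None,fx=2,fy=2,interpolation=cv2.INTER_CUBIC)
cv2.imwrite("pics/z5.png",np.hstack([z(im[90:290,150:350]),z(t[110:310,140:340])]))
E
```

```text
t: 7.85
tcp_pos: [0.5489, 0.0608, 0.1715]
tool_rot: [0.999, 0.034, -0.0, -0.0]
force: [2.8, 0.2, -1.0]
finger_gap: 0.115
gripper_force: 67.5
t: 9.1
tcp_pos: [0.5485, 0.0615, 0.1722]
tool_rot: [0.999, 0.034, -0.001, -0.0]
force: [-0.3, -3.3, 1.1]
finger_gap: 0.115
gripper_force: 67.8
```

View pics/z5.png

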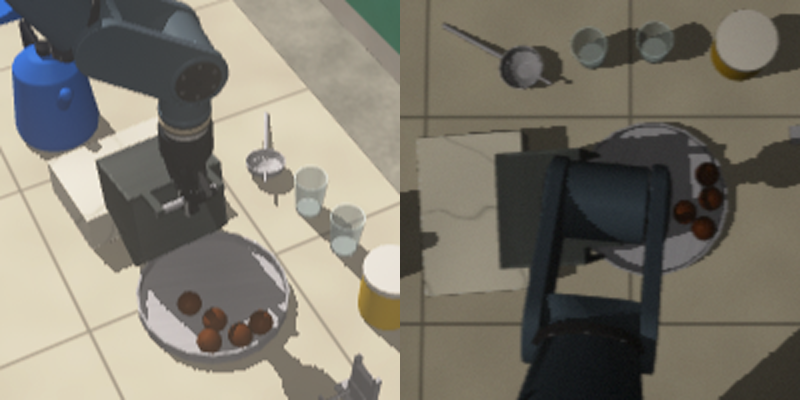

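All five lumps are in the tray, near its front side. Rocking the tub back.

```bash
python3 -m handwheel '[[-0.6,8.8,10.3,0,0,0,0],[-0.6,9.5,9.6,0,0,0,0],[-0.7,10.1,8.9,0,0,0,0],[-0.7,10.7,8.2,0,0,0,0],[-0.7,11.3,7.4,0,0,0,0],[-0.8,11.8,6.6,0,0,0,0],[-0.8,12.2,5.7,0,0,0,0],[-0.8,12.6,4.8,0,0,0,0],[-0.8,12.9,3.9,0,0,0,0],[-0.9,13.2,3,0,0,0,0]]' 60 && python3 -m handwheel '[[-0.9,13.3,2,0,0,0,0],[-0.9,13.4,1,0,0,0,0],[-0.9,13.5,0,0,0,0,0],[-0.9,13.5,-0.8,0,0,0,0],[-0.9,13.4,-1.8,0,0,0,0],[-0.9,13.2,-2.7,0,0,0,0],[-0.8,13,-3.7,0,0,0,0],[-0.8,12.7,-4.6,0,0,0,0],[-0.8,12.3,-5.5,0,0,0,0],[-0.8,11.9,-6.3,0,0,0,0]]' && python3 -m handwheel '[[0,0,0,0,0,0,0],[0,0,0,0,0,0,0],[0,0,0,0,0,0,0],[0,0,0,0,0,0,0],[0,0,0,0,0,0,0.3],[0,0,0,0,0,0,0.7],[0,0,0,0,0,0,0.8],[0,0,0,0,0,0,0.8],[0,0,0,0,0,0,0.8],[0,0,0,0,0,0,0.8]]'
```

```text
t: 10.45
tcp_pos: [0.5421, 0.1757, 0.2415]
tool_rot: [0.999, 0.034, 0.001, -0.0]
force: [-0.4, -0.2, 7.4]
finger_gap: 0.114
gripper_force: 64.0
t: 11.7
tcp_pos: [0.5333, 0.3053, 0.2192]
tool_rot: [0.999, 0.034, 0.001, 0.0]
force: [-3.4, -5.7, 28.7]
finger_gap: 0.117
gripper_force: 66.7
t: 12.95
tcp_pos: [0.5329, 0.3048, 0.2183]
tool_rot: [0.999, 0.034, -0.0, 0.0]
force: [0.5, 0.8, 1.2]
finger_gap: 0.801
gripper_force: 0.0
```

```bash
python3 -m handwheel '[[0,0,5,0,0,0,0.8],[0,0,15,0,0,0,0.8],[0,0,15,0,0,0,0.8],[0,0,15,0,0,0,0.8],[0,0,15,0,0,0,0.8],[0,0,15,0,0,0,0.8],[0,0,15,0,0,0,0.8],[0,0,15,0,0,0,0.8],[0,0,0,0,0,0,0.8],[0,0,0,0,0,0,0.8]]'
python3 - <<'E'
from h import *
im=cv2.cvtColor(manip.snapshot("side"),cv2.COLOR_RGB2BGR)
t=cv2.cvtColor(manip.snapshot("top"),cv2.COLOR_RGB2BGR)
z=lambda a,s:cv2.resize(a,None,fx=s,fy=s,interpolation=cv2.INTER_CUBIC)
out=np.zeros((600,800,3),np.uint8)
out[:600,:400]=z(im[90:390,150:350],2); out[:480,400:]=z(t[150:270,220:320],4)
cv2.imwrite("pics/z6.png",out)
E
```

```text
t: 14.2
tcp_pos: [0.5327, 0.3046, 0.3279]
tool_rot: [0.999, 0.034, -0.0, 0.0]
force: [0.6, 0.2, -0.6]
finger_gap: 0.802
gripper_force: 0.0Traceback (most recent call last):
  File "<stdin>", line 6, in <module>
ValueError: could not broadcast input array from shape (588,400,3) into shape (600,400,3)
```

```bash
cat >> h.py <<'E'
def lumps(n,box):
    im=manip.snapshot(n).astype(int); r,g,b=im[...,0],im[...,1],im[...,2]
    m=((r>1.6*g)&(r>1.9*b)&(r>35)).astype(np.uint8); x0,y0,x1,y1=box
    k=np.zeros_like(m);k[y0:y1,x0:x1]=m[y0:y1,x0:x1]
    k=cv2.morphologyEx(k,cv2.MORPH_CLOSE,np.ones((3,3)))
    N,_,s,c=cv2.connectedComponentsWithStats(k)
    return [(c[i],s[i]) for i in range(1,N) if s[i,4]>15]
E
python3 - <<'E'
from h import *
for c,s in lumps("top",(215,150,320,270)): print("T",c,s[2:],onz("top",*c,.023))
for c,s in lumps("side",(200,190,310,290)): print("S",c,s[2:],onz("side",*c,.023))
im=cv2.cvtColor(manip.snapshot("side"),cv2.COLOR_RGB2BGR)
t=cv2.cvtColor(manip.snapshot("top"),cv2.COLOR_RGB2BGR)
z=lambda a,s:cv2.resize(a,None,fx=s,fy=s,interpolation=cv2.INTER_CUBIC)
out=np.zeros((600,800,3),np.uint8)
out[:500,:400]=z(im[90:340,150:350],2); out[:480,400:]=z(t[150:270,220:320],4)
cv2.imwrite("pics/z6.png",out)
E
```

```text
T [293.9263 206.7053] [ 9 16 95] [ 0.5668 -0.0794  0.023 ]
T [285.5109 219.8029] [ 18  18 137] [ 0.5256 -0.0526  0.023 ]
T [265.1304 223.8261] [ 9 10 69] [0.5131 0.0116 0.023 ]
```

View pics/z6.png

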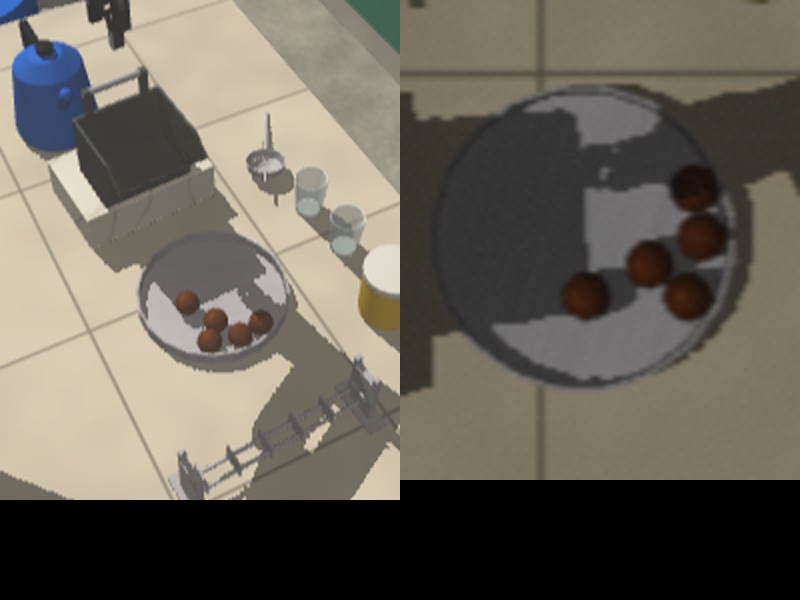

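Tub upright and empty; five lumps in the tray, at crop pixels A(585,296), B(649,264), C(701,237), D(693,188), E(687,296).

```bash
python3 - <<'E'
from h import *
for k,u,v,a,b in(("A",585,296,187,302),("B",649,264,216,320),("C",701,237,240,335),("D",693,188,260,321),("E",687,296,209,341),):
    p=(220+(u-400)/4,150+v/4); print(k,onz("top",*p,.023),"side",onz("side",150+a/2,90+b/2,.023))
print("tray",onz("top",220+(586-400)/4,150+238/4,.02))
print(manip.sense()['tcp_pos'])
E
```

```text
A [0.5125 0.0081 0.023 ] side [0.5134 0.0056 0.023 ]
B [ 0.5375 -0.0424  0.023 ] side [ 0.5385 -0.0452  0.023 ]
C [ 0.5587 -0.0836  0.023 ] side [ 0.5586 -0.0863  0.023 ]
D [ 0.5974 -0.0776  0.023 ] side [ 0.5977 -0.0779  0.023 ]
E [ 0.5124 -0.0721  0.023 ] side [ 0.512  -0.0743  0.023 ]
tray [0.5581 0.0071 0.02  ]
[0.5328 0.3047 0.3278]
```

```bash
python3 -m handwheel '[[-2,-30,-20,0,0,-3,0.6],[-2,-30,-20,0,0,-3,0.6],[-2,-30,-20,0,0,-3,0.6],[-2,-30,-20,0,0,-3,0.6],[-2,-30,-20,0,0,-3,0.6],[-2,-30,-25,0,0,-3,0.6],[-2,-30,-28,0,0,-3,0.6],[-2,-30,-30,0,0,-3,0.6],[-2,-30,-33,0,0,-3,0.6],[-2,-28,-32,0,0,-3,0.6]]' 40 && python3 -m handwheel '[[0,0,-15,0,0,0,0.6],[0,0,-15,0,0,0,0.6],[0,0,-15,0,0,0,0.6],[0,0,-15,0,0,0,0.6],[0,0,-10,0,0,0,0.6],[0,0,-5,0,0,0,0.6],[0,0,0,0,0,0,0.3],[0,0,0,0,0,0,0.3],[0,0,0,0,0,0,0.3],[0,0,0,0,0,0,0.3]]' && python3 -m handwheel '[[0,0,0,0,0,0,0.3],[0,0,0,0,0,0,0.3],[0,0,10,0,0,0,0.3],[0,0,15,0,0,0,0.3],[0,0,20,0,0,0,0.3],[0,0,20,0,0,0,0.3],[0,0,20,0,0,0,0.3],[0,0,15,0,0,0,0.3],[0,0,0,0,0,0,0.3],[0,0,0,0,0,0,0.3]]'
```

```text
t: 15.75
tcp_pos: [0.5133, 0.0056, 0.0794]
tool_rot: [0.974, -0.227, 0.0, 0.0]
force: [0.0, 1.0, -0.4]
finger_gap: 0.602
gripper_force: 0.0
t: 17.0
tcp_pos: [0.5131, 0.0067, 0.0056]
tool_rot: [0.974, -0.226, 0.0, -0.0]
force: [-0.6, 0.2, -1.4]
finger_gap: 0.427
gripper_force: 40.0
t: 18.25
tcp_pos: [0.5126, 0.0068, 0.1051]
tool_rot: [0.974, -0.226, -0.0, 0.0]
force: [0.7, -0.1, -1.3]
finger_gap: 0.424
gripper_force: 40.0
```

```bash
python3 -m handwheel '[[-8.8,-28,1,0,0,3,0.3],[-8.8,-28,1,0,0,3,0.3],[-8.8,-28,1,0,0,3,0.3],[-8.8,-28,1,0,0,3,0.3],[-8.8,-28,1,0,0,3,0.3],[-8.8,-28,0,0,0,3,0.3],[-8.8,-28,0,0,0,3,0.3],[-8.8,-28,0,0,0,3,0.3],[-8.8,-28,0,0,0,3,0.3],[-8.8,-28,0,0,0,3,0.3]]'
python3 - <<'E'
from h import *
s=manip.sense();print(s['tcp_pos'],s['finger_gap'])
im=cv2.cvtColor(manip.snapshot("side"),cv2.COLOR_RGB2BGR)
t=cv2.cvtColor(manip.snapshot("top"),cv2.COLOR_RGB2BGR)
z=lambda a,s:cv2.resize(a,None,fx=s,fy=s,interpolation=cv2.INTER_CUBIC)
out=np.zeros((600,800,3),np.uint8)
out[:600,:400]=z(im[234:384,210:310],4); out[:576,400:]=z(t[140:284,320:420],4)
cv2.imwrite("pics/z7.png",out)
E
```

```text
t: 19.5
tcp_pos: [0.4241, -0.2737, 0.1093]
tool_rot: [0.999, 0.035, -0.001, -0.001]
force: [-0.3, -0.0, 0.2]
finger_gap: 0.43
gripper_force: 40.1
[ 0.4241 -0.2737  0.1093] 0.43040484222065095
```

View pics/z7.png

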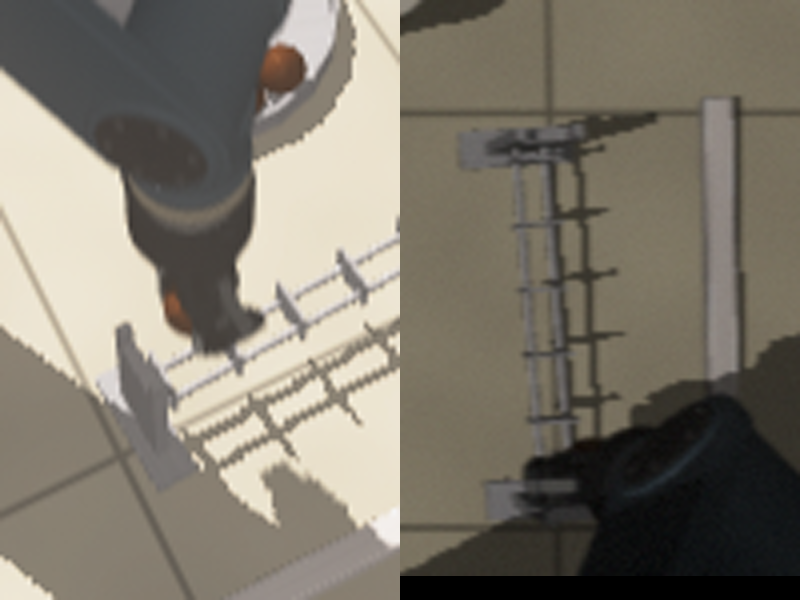

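The lump is held above pocket 1, between the near post and the first partition. Lowering.

```bash
python3 -m handwheel '[[0,0,-10,0,0,0,0.3],[0,0,-10,0,0,0,0.3],[0,0,-10,0,0,0,0.3],[0,0,-10,0,0,0,0.3],[0,0,-8,0,0,0,0.3],[0,0,-6,0,0,0,0.3],[0,0,-4,0,0,0,0.3],[0,0,-3,0,0,0,0.3],[0,0,0,0,0,0,0.3],[0,0,0,0,0,0,0.3]]' && python3 -m handwheel '[[0,0,0,0,0,0,0.45],[0,0,0,0,0,0,0.5],[0,0,0,0,0,0,0.6],[0,0,0,0,0,0,0.6],[0,0,10,0,0,0,0.6],[0,0,15,0,0,0,0.6],[0,0,20,0,0,0,0.6],[0,0,20,0,0,0,0.6],[0,0,0,0,0,0,0.6],[0,0,0,0,0,0,0.6]]'
```

```text
t: 20.85
tcp_pos: [0.4251, -0.2734, 0.0495]
tool_rot: [0.999, 0.034, 0.0, 0.0]
force: [-0.4, 0.4, -0.2]
finger_gap: 0.427
gripper_force: 40.1
t: 22.1
tcp_pos: [0.4249, -0.2731, 0.1145]
tool_rot: [0.999, 0.034, 0.0, 0.0]
force: [0.2, 0.4, -0.2]
finger_gap: 0.602
gripper_force: 0.0
```

```bash
cat >> h.py <<'E'
def find(box=(215,150,320,270)):
    im=manip.snapshot("top").astype(int); r,g,b=im[...,0],im[...,1],im[...,2]
    m=((r-b>14)&(r>1.5*g)).astype(np.uint8)*255
    x0,y0,x1,y1=box; m=cv2.resize(m[y0:y1,x0:x1],None,fx=4,fy=4,interpolation=cv2.INTER_LINEAR)
    d=cv2.distanceTransform((m>127).astype(np.uint8),cv2.DIST_L2,5); out=[]
    while d.max()>12:
        _,v,_,p=cv2.minMaxLoc(d); u=(x0+(p[0]+.5)/4-.5,y0+(p[1]+.5)/4-.5); out.append((round(v/4,1),onz("top",*u,.023)[:2])); cv2.circle(d,p,22,0,-1)
    return out
E
python3 -c "
from h import *
print(*find(),sep='\n')"
python3 -m handwheel '[[11.3,22.9,0,0,0,8,0.55],[11.3,22.9,0,0,0,8,0.55],[11.3,22.9,0,0,0,8,0.55],[11.3,22.9,0,0,0,8,0.55],[11.3,22.9,0,0,0,8,0.55],[11.3,22.9,0,0,0,8,0.55],[11.3,22.9,-5,0,0,8,0.55],[11.3,22.9,-10,0,0,8,0.55],[11.3,22.9,-10,0,0,8,0.55],[11.3,22.9,-10,0,0,7,0.55]]'
```

```text
(4.7, array([ 0.5599, -0.0808]))
(4.7, array([ 0.5387, -0.0405]))
(4.3, array([ 0.597 , -0.0756]))
(4.1, array([ 0.5143, -0.0686]))
t: 23.4
tcp_pos: [0.5377, -0.0433, 0.078]
tool_rot: [0.748, 0.664, -0.001, -0.001]
force: [-0.2, 0.3, -0.7]
finger_gap: 0.545
gripper_force: 0.0
```

Unmoved and consistent. Now grasping B.

```bash
python3 -m handwheel '[[0,0,-15,0,0,0,0.55],[0,0,-15,0,0,0,0.55],[0,0,-15,0,0,0,0.55],[0,0,-13,0,0,0,0.55],[0,0,-10,0,0,0,0.55],[0,0,-5,0,0,0,0.55],[0,0,0,0,0,0,0.3],[0,0,0,0,0,0,0.3],[0,0,0,0,0,0,0.3],[0,0,0,0,0,0,0.3]]' 40 && python3 -m handwheel '[[0,0,0,0,0,0,0.3],[0,0,0,0,0,0,0.3],[0,0,10,0,0,0,0.3],[0,0,15,0,0,0,0.3],[0,0,20,0,0,0,0.3],[0,0,20,0,0,0,0.3],[0,0,20,0,0,0,0.3],[0,0,20,0,0,0,0.3],[0,0,0,0,0,0,0.3],[0,0,0,0,0,0,0.3]]'
```

```text
t: 24.65
tcp_pos: [0.5381, -0.0442, 0.0066]
tool_rot: [0.749, 0.662, 0.0, 0.0]
force: [0.6, 0.6, 0.3]
finger_gap: 0.428
gripper_force: 40.0
t: 25.9
tcp_pos: [0.5376, -0.0442, 0.1114]
tool_rot: [0.749, 0.662, -0.0, -0.0]
force: [0.7, 0.1, -0.9]
finger_gap: 0.427
gripper_force: 40.0
```

```bash
python3 -m handwheel '[[-6.3,-22.6,0,0,0,-7.9,0.3],[-6.3,-22.6,0,0,0,-7.9,0.3],[-6.3,-22.6,0,0,0,-7.9,0.3],[-6.3,-22.6,0,0,0,-7.9,0.3],[-6.3,-22.6,0,0,0,-7.9,0.3],[-6.3,-22.6,0,0,0,-7.9,0.3],[-6.3,-22.6,0,0,0,-7.9,0.3],[-6.3,-22.6,0,0,0,-7.9,0.3],[-6.3,-22.6,0,0,0,-7.9,0.3],[-6.3,-22.6,0,0,0,-7.9,0.3]]' && python3 -m handwheel '[[0,0,-5,0,0,0,0.3],[0,0,-10,0,0,0,0.3],[0,0,-10,0,0,0,0.3],[0,0,-10,0,0,0,0.3],[0,0,-10,0,0,0,0.3],[0,0,-8,0,0,0,0.3],[0,0,-6,0,0,0,0.3],[0,0,-4,0,0,0,0.3],[0,0,0,0,0,0,0.3],[0,0,0,0,0,0,0.3]]'
```

```text
t: 27.15
tcp_pos: [0.4741, -0.2705, 0.1102]
tool_rot: [0.999, 0.032, -0.001, -0.001]
force: [-0.6, -0.1, -0.7]
finger_gap: 0.431
gripper_force: 40.0
t: 28.4
tcp_pos: [0.4751, -0.2704, 0.0486]
tool_rot: [0.999, 0.034, 0.0, 0.0]
force: [0.3, -0.4, -0.6]
finger_gap: 0.423
gripper_force: 40.0
```

```bash
python3 -m handwheel '[[0,0,0,0,0,0,0.45],[0,0,0,0,0,0,0.5],[0,0,0,0,0,0,0.6],[0,0,0,0,0,0,0.6],[0,0,10,0,0,0,0.6],[0,0,15,0,0,0,0.6],[0,0,20,0,0,0,0.6],[0,0,20,0,0,0,0.6],[0,0,0,0,0,0,0.6],[0,0,0,0,0,0,0.6]]' && python3 -m handwheel '[[3.7,19.7,0,0,0,-3.4,0.6],[3.7,19.7,0,0,0,-3.4,0.6],[3.7,19.7,0,0,0,-3.4,0.6],[3.7,19.7,0,0,0,-3.4,0.6],[3.7,19.7,0,0,0,-3.4,0.6],[3.7,19.7,0,0,0,-3.4,0.6],[3.7,19.7,-5,0,0,-3.4,0.6],[3.7,19.7,-10,0,0,-3.4,0.6],[3.7,19.7,-10,0,0,-3.4,0.6],[3.7,19.7,-10,0,0,-3.4,0.6]]'
python3 -c "
from h import *
print(*find(),sep='\n')"
```

```text
t: 29.65
tcp_pos: [0.4748, -0.2701, 0.1135]
tool_rot: [0.999, 0.034, 0.0, 0.0]
force: [-0.5, -0.4, 1.0]
finger_gap: 0.601
gripper_force: 0.0
t: 30.9
tcp_pos: [0.5114, -0.0724, 0.0771]
tool_rot: [0.965, -0.26, -0.001, -0.0]
force: [0.2, -0.0, 0.7]
finger_gap: 0.602
gripper_force: 0.0
(4.6, array([ 0.5978, -0.0764]))
```

```bash
python3 -m handwheel '[[0,0,-15,0,0,0,0.6],[0,0,-15,0,0,0,0.6],[0,0,-12,0,0,0,0.6],[0,0,-8,0,0,0,0.6],[0,0,-4,0,0,0,0.6],[0,0,0,0,0,0,0.3],[0,0,0,0,0,0,0.3],[0,0,0,0,0,0,0.3],[0,0,0,0,0,0,0.3],[0,0,0,0,0,0,0.3]]' 30 && python3 -m handwheel '[[0,0,0,0,0,0,0.3],[0,0,0,0,0,0,0.3],[0,0,5,0,0,0,0.3],[0,0,10,0,0,0,0.3],[0,0,20,0,0,0,0.3],[0,0,20,0,0,0,0.3],[0,0,20,0,0,0,0.3],[0,0,10,0,0,0,0.3],[0,0,0,0,0,0,0.3],[0,0,0,0,0,0,0.3]]'
```

```text
t: 32.2
tcp_pos: [0.512, -0.0733, 0.0244]
tool_rot: [0.966, -0.259, 0.0, 0.0]
force: [-0.1, 0.3, -0.1]
finger_gap: 0.415
gripper_force: 29.9
t: 33.45
tcp_pos: [0.5115, -0.0731, 0.1089]
tool_rot: [0.966, -0.26, -0.001, -0.0]
force: [0.5, -0.1, -1.1]
finger_gap: 0.415
gripper_force: 30.0
```

```bash
python3 -m handwheel '[[1.3,-19.3,3,0,0,3.4,0.3],[1.3,-19.3,3,0,0,3.4,0.3],[1.3,-19.3,3,0,0,3.4,0.3],[1.3,-19.3,2,0,0,3.4,0.3],[1.3,-19.3,0,0,0,3.4,0.3],[1.3,-19.3,0,0,0,3.4,0.3],[1.3,-19.3,0,0,0,3.4,0.3],[1.3,-19.3,0,0,0,3.4,0.3],[1.3,-19.3,0,0,0,3.4,0.3],[1.3,-19.3,0,0,0,3.4,0.3]]' && python3 -m handwheel '[[0,0,-5,0,0,0,0.3],[0,0,-10,0,0,0,0.3],[0,0,-10,0,0,0,0.3],[0,0,-10,0,0,0,0.3],[0,0,-8,0,0,0,0.3],[0,0,-5,0,0,0,0.3],[0,0,-3,0,0,0,0.3],[0,0,-2,0,0,0,0.3],[0,0,0,0,0,0,0.3],[0,0,0,0,0,0,0.3]]' && python3 -m handwheel '[[0,0,0,0,0,0,0.45],[0,0,0,0,0,0,0.5],[0,0,0,0,0,0,0.6],[0,0,0,0,0,0,0.6],[0,0,10,0,0,0,0.6],[0,0,15,0,0,0,0.6],[0,0,20,0,0,0,0.6],[0,0,10,0,0,0,0.6],[0,0,0,0,0,0,0.6],[0,0,0,0,0,0,0.6]]'
python3 -c "
from h import *
print(*find(),sep='\n')"
```

```text
t: 34.7
tcp_pos: [0.5244, -0.2665, 0.119]
tool_rot: [0.999, 0.035, -0.001, -0.001]
force: [0.7, 0.4, -0.8]
finger_gap: 0.413
gripper_force: 30.0
t: 35.95
tcp_pos: [0.5251, -0.2664, 0.0675]
tool_rot: [0.999, 0.034, 0.0, 0.0]
force: [-0.4, -0.4, -0.6]
finger_gap: 0.418
gripper_force: 30.0
t: 37.2
tcp_pos: [0.5246, -0.266, 0.122]
tool_rot: [0.999, 0.034, -0.0, -0.0]
force: [0.4, -0.4, -0.1]
finger_gap: 0.603
gripper_force: 0.0
(4.5, array([ 0.5986, -0.0756]))
(4.4, array([ 0.5599, -0.0808]))
```

```bash
python3 -m handwheel '[[3.4,18.2,0,0,0,0,0.6],[3.4,18.2,0,0,0,0,0.6],[3.4,18.2,0,0,0,0,0.6],[3.4,18.2,0,0,0,0,0.6],[3.4,18.2,0,0,0,0,0.6],[3.4,18.2,-5,0,0,0,0.6],[3.4,18.2,-7,0,0,0,0.6],[3.4,18.2,-10,0,0,0,0.6],[3.4,18.2,-10,0,0,0,0.6],[3.4,18.2,-10,0,0,0,0.6]]' && python3 -m handwheel '[[0,0,-15,0,0,0,0.6],[0,0,-15,0,0,0,0.6],[0,0,-13,0,0,0,0.6],[0,0,-9,0,0,0,0.6],[0,0,-4,0,0,0,0.6],[0,0,0,0,0,0,0.3],[0,0,0,0,0,0,0.3],[0,0,0,0,0,0,0.3],[0,0,0,0,0,0,0.3],[0,0,0,0,0,0,0.3]]' 30 && python3 -m handwheel '[[0,0,0,0,0,0,0.3],[0,0,0,0,0,0,0.3],[0,0,5,0,0,0,0.3],[0,0,10,0,0,0,0.3],[0,0,20,0,0,0,0.3],[0,0,20,0,0,0,0.3],[0,0,20,0,0,0,0.3],[0,0,20,0,0,0,0.3],[0,0,0,0,0,0,0.3],[0,0,0,0,0,0,0.3]]'
```

```text
t: 38.5
tcp_pos: [0.559, -0.083, 0.0794]
tool_rot: [0.999, 0.034, -0.0, -0.0]
force: [0.3, 0.3, -0.2]
finger_gap: 0.603
gripper_force: 0.0
t: 39.75
tcp_pos: [0.559, -0.0843, 0.0245]
tool_rot: [0.999, 0.034, 0.0, 0.0]
force: [0.4, -0.0, -0.2]
finger_gap: 0.42
gripper_force: 30.0
t: 41.0
tcp_pos: [0.5586, -0.0841, 0.1192]
tool_rot: [0.999, 0.034, -0.0, -0.0]
force: [-0.0, -0.5, -1.4]
finger_gap: 0.415
gripper_force: 30.0
```

Pocket 4 (0.5744, -0.2632).

```bash
python3 -m handwheel '[[1.6,-17.9,0,0,0,0,0.3],[1.6,-17.9,0,0,0,0,0.3],[1.6,-17.9,0,0,0,0,0.3],[1.6,-17.9,0,0,0,0,0.3],[1.6,-17.9,0,0,0,0,0.3],[1.6,-17.9,0,0,0,0,0.3],[1.6,-17.9,0,0,0,0,0.3],[1.6,-17.9,0,0,0,0,0.3],[1.6,-17.9,0,0,0,0,0.3],[1.6,-17.9,0,0,0,0,0.3]]' && python3 -m handwheel '[[0,0,-5,0,0,0,0.3],[0,0,-10,0,0,0,0.3],[0,0,-10,0,0,0,0.3],[0,0,-10,0,0,0,0.3],[0,0,-8,0,0,0,0.3],[0,0,-5,0,0,0,0.3],[0,0,-3,0,0,0,0.3],[0,0,-2,0,0,0,0.3],[0,0,0,0,0,0,0.3],[0,0,0,0,0,0,0.3]]' && python3 -m handwheel '[[0,0,0,0,0,0,0.45],[0,0,0,0,0,0,0.5],[0,0,0,0,0,0,0.6],[0,0,0,0,0,0,0.6],[0,0,10,0,0,0,0.6],[0,0,15,0,0,0,0.6],[0,0,20,0,0,0,0.6],[0,0,10,0,0,0,0.6],[0,0,0,0,0,0,0.6],[0,0,0,0,0,0,0.6]]'
python3 -c "
from h import *
print(*find(),sep='\n')"
```

```text
t: 42.25
tcp_pos: [0.575, -0.2644, 0.1193]
tool_rot: [0.999, 0.034, 0.0, -0.0]
force: [0.1, 0.5, -0.9]
finger_gap: 0.414
gripper_force: 30.0
t: 43.5
tcp_pos: [0.5751, -0.2634, 0.0666]
tool_rot: [0.999, 0.034, 0.0, 0.0]
force: [-0.1, 0.4, -0.1]
finger_gap: 0.42
gripper_force: 30.0
t: 44.75
tcp_pos: [0.5746, -0.263, 0.121]
tool_rot: [0.999, 0.034, -0.0, -0.0]
force: [-0.4, 0.3, 0.4]
finger_gap: 0.598
gripper_force: 0.0
(4.0, array([ 0.5891, -0.0692]))
```

```bash
python3 - <<'E'
from h import *
im=cv2.cvtColor(manip.snapshot("side"),cv2.COLOR_RGB2BGR)
t=cv2.cvtColor(manip.snapshot("top"),cv2.COLOR_RGB2BGR)
z=lambda a,s:cv2.resize(a,None,fx=s,fy=s,interpolation=cv2.INTER_CUBIC)
out=np.zeros((600,800,3),np.uint8)
out[:600,:400]=z(im[184:384,210:343],3)[:600,:400-1+1] if z(im[184:384,210:343],3).shape[1]>=400 else np.pad(z(im[184:384,210:343],3),((0,0),(0,1),(0,0)))
out[:480,400:]=z(t[150:270,220:320],4)
cv2.imwrite("pics/z8.png",out)
E
```

```text
(no output)
```

View pics/z8.png

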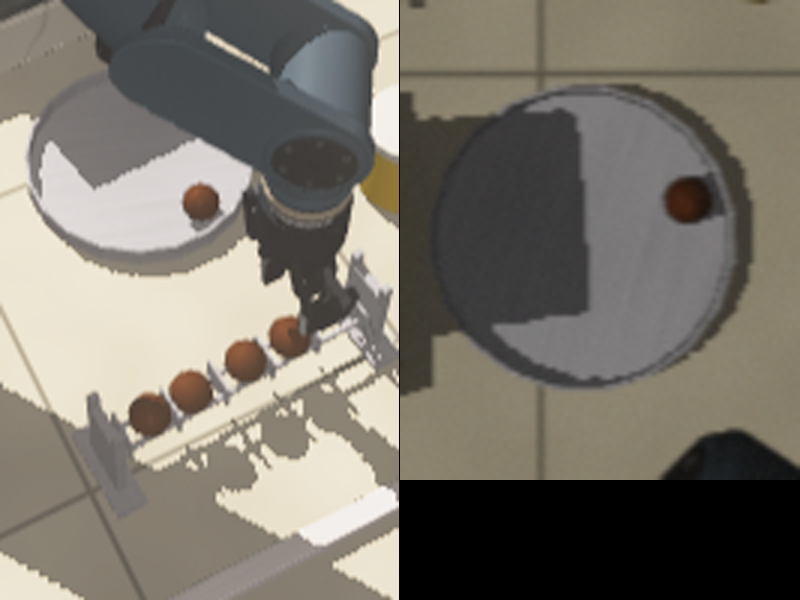

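Four lumps are seated in pockets 1–4 in the side view. The last one rolled slightly, to crop (688,200), which is about (0.588, -0.0745).

```bash
python3 -m handwheel '[[1.3,18.8,0,0,0,1.6,0.6],[1.3,18.8,0,0,0,1.6,0.6],[1.3,18.8,0,0,0,1.6,0.6],[1.3,18.8,0,0,0,1.6,0.6],[1.3,18.8,0,0,0,1.6,0.6],[1.3,18.8,-5,0,0,1.6,0.6],[1.3,18.8,-7,0,0,1.6,0.6],[1.3,18.8,-10,0,0,1.6,0.6],[1.3,18.8,-10,0,0,1.6,0.6],[1.3,18.8,-10,0,0,1.6,0.6]]' && python3 -m handwheel '[[0,0,-15,0,0,0,0.6],[0,0,-15,0,0,0,0.6],[0,0,-13,0,0,0,0.6],[0,0,-9,0,0,0,0.6],[0,0,-4,0,0,0,0.6],[0,0,0,0,0,0,0.3],[0,0,0,0,0,0,0.3],[0,0,0,0,0,0,0.3],[0,0,0,0,0,0,0.3],[0,0,0,0,0,0,0.3]]' 30 && python3 -m handwheel '[[0,0,0,0,0,0,0.3],[0,0,0,0,0,0,0.3],[0,0,5,0,0,0,0.3],[0,0,10,0,0,0,0.3],[0,0,20,0,0,0,0.3],[0,0,20,0,0,0,0.3],[0,0,20,0,0,0,0.3],[0,0,20,0,0,0,0.3],[0,0,0,0,0,0,0.3],[0,0,0,0,0,0,0.3]]'
```

```text
t: 46.15
tcp_pos: [0.5878, -0.074, 0.0783]
tool_rot: [0.985, 0.174, -0.0, -0.0]
force: [0.1, 0.5, 1.0]
finger_gap: 0.599
gripper_force: 0.0
t: 47.4
tcp_pos: [0.588, -0.0752, 0.0235]
tool_rot: [0.985, 0.173, 0.0, 0.0]
force: [0.8, -0.1, -0.2]
finger_gap: 0.417
gripper_force: 30.0
t: 48.65
tcp_pos: [0.5876, -0.0751, 0.1181]
tool_rot: [0.985, 0.173, -0.0, -0.0]
force: [-0.7, 0.0, -0.1]
finger_gap: 0.418
gripper_force: 30.0
```

```bash
python3 -m handwheel '[[3.7,-18.5,1,0,0,-1.6,0.3],[3.7,-18.5,0,0,0,-1.6,0.3],[3.7,-18.5,0,0,0,-1.6,0.3],[3.7,-18.5,0,0,0,-1.6,0.3],[3.7,-18.5,0,0,0,-1.6,0.3],[3.7,-18.5,0,0,0,-1.6,0.3],[3.7,-18.5,0,0,0,-1.6,0.3],[3.7,-18.5,0,0,0,-1.6,0.3],[3.7,-18.5,0,0,0,-1.6,0.3],[3.7,-18.5,0,0,0,-1.6,0.3]]' && python3 -m handwheel '[[0,0,-5,0,0,0,0.3],[0,0,-10,0,0,0,0.3],[0,0,-10,0,0,0,0.3],[0,0,-10,0,0,0,0.3],[0,0,-8,0,0,0,0.3],[0,0,-5,0,0,0,0.3],[0,0,-3,0,0,0,0.3],[0,0,-2,0,0,0,0.3],[0,0,0,0,0,0,0.3],[0,0,0,0,0,0,0.3]]' && python3 -m handwheel '[[0,0,0,0,0,0,0.45],[0,0,0,0,0,0,0.5],[0,0,0,0,0,0,0.6],[0,0,0,0,0,0,0.6],[0,0,10,0,0,0,0.6],[0,0,20,0,0,0,0.6],[0,0,20,0,0,0,0.6],[0,0,20,0,0,0,0.6],[0,0,20,0,0,0,0.6],[0,0,20,0,0,0,0.6]]' && python3 -m handwheel '[[-10,40,10,0,0,0,0.6],[-10,40,10,0,0,0,0.6],[-10,40,10,0,0,0,0.6],[-10,40,10,0,0,0,0.6],[-10,40,10,0,0,0,0.6],[-10,40,0,0,0,0,0.6],[-10,40,0,0,0,0,0.6],[-10,20,0,0,0,0,0.6],[0,0,0,0,0,0,0.6],[0,0,0,0,0,0,0.6]]'
python3 - <<'E'
from h import *
im=cv2.cvtColor(manip.snapshot("side"),cv2.COLOR_RGB2BGR)
t=cv2.cvtColor(manip.snapshot("top"),cv2.COLOR_RGB2BGR)
z=lambda a,s:cv2.resize(a,None,fx=s,fy=s,interpolation=cv2.INTER_CUBIC)
out=np.zeros((600,800,3),np.uint8)
out[:516,:420]=z(im[212:384,220:360],3); out[:585,420:]=cv2.convertScaleAbs(z(t[158:275,334:410],5),alpha=1.6)
cv2.imwrite("pics/z9.png",out)
E
```

```text
t: 49.9
tcp_pos: [0.6252, -0.2615, 0.1193]
tool_rot: [0.999, 0.033, 0.0, -0.0]
force: [-0.4, -0.8, 0.1]
finger_gap: 0.417
gripper_force: 30.0
t: 51.15
tcp_pos: [0.6251, -0.2604, 0.0666]
tool_rot: [0.999, 0.034, 0.0, 0.0]
force: [0.9, -0.6, -1.1]
finger_gap: 0.416
gripper_force: 30.0
t: 52.4
tcp_pos: [0.6251, -0.2603, 0.1785]
tool_rot: [0.999, 0.034, 0.001, 0.0]
force: [0.5, 0.6, 0.3]
finger_gap: 0.597
gripper_force: 0.0
t: 53.65
tcp_pos: [0.5457, 0.0386, 0.2267]
tool_rot: [0.999, 0.034, 0.001, 0.0]
force: [0.6, -0.3, -0.6]
finger_gap: 0.603
gripper_force: 0.0
```

View pics/z9.png

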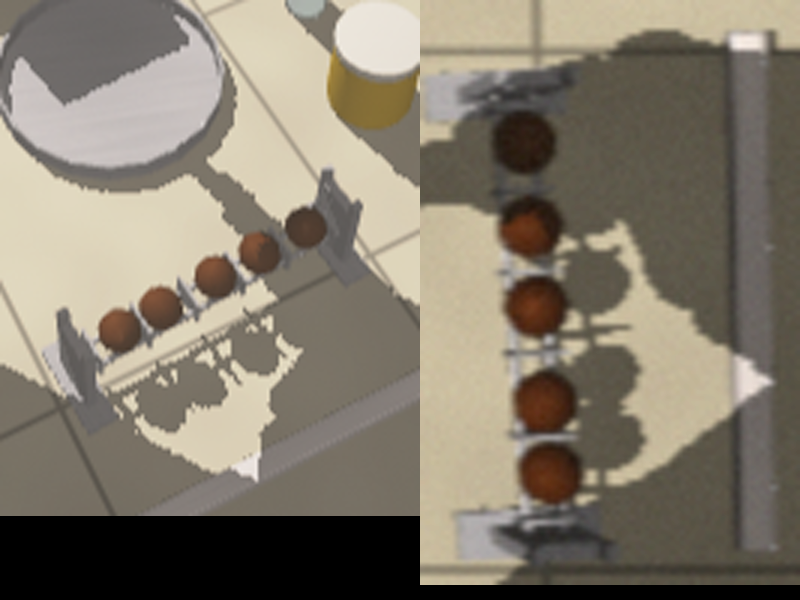

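All five lumps sit in pockets 1–5 in both views, and the tray is empty. The flat bar runs from crop (751,32) to (757,548). Measuring the bar and checking the carrier line.

```bash
python3 - <<'E'
from h import *
Z=lambda u,v,z:onz("top",334+(u-420)/5,158+v/5,z)
for u,v in((728,32),(774,32),(737,548),(777,548)): print("flat",Z(u,v,.016))
for u,v in((550,473),(546,402),(536,306),(530,227),(524,143)): print("lump",Z(u,v,.064))
# side view: bar far end edges not in crop; check prong predictions
c=np.array([.5245,-.2665]);y=np.radians(3.8)
for d in(-140,140):
  for e in (-18,18): 
    P=[c[0]+d/1e3*np.cos(y)-e/1e3*np.sin(y),c[1]+d/1e3*np.sin(y)+e/1e3*np.cos(y),.106]
    p=proj("side",P);q=proj("top",P);print("prong side crop",(p-[220,212])*3,"top crop",(q-[334,158])*5+[420,0])
E
```

```text
flat [ 0.7015 -0.4062  0.016 ]
flat [ 0.7014 -0.4355  0.016 ]
flat [ 0.3754 -0.403   0.016 ]
flat [ 0.3754 -0.428   0.016 ]
lump [ 0.427  -0.2736  0.064 ]
lump [ 0.4696 -0.2721  0.064 ]
lump [ 0.5275 -0.2672  0.064 ]
lump [ 0.5755 -0.2645  0.064 ]
lump [ 0.6268 -0.2619  0.064 ]
prong side crop [ 84.3472 347.2644] top crop [606.1698 551.72  ]
prong side crop [ 63.4427 313.0768] top crop [544.1812 555.9624]
prong side crop [351.6801 196.7905] top crop [563.9177  72.1908]
prong side crop [327.9888 167.5626] top crop [503.0073  76.3478]
```

```bash
python3 -m handwheel '[[-0.7,-46,-5,0,0,-0.5,0.8],[-0.7,-46,-5,0,0,-0.5,0.8],[-0.7,-46,-5,0,0,-0.5,0.8],[-0.7,-46,-5,0,0,-0.5,0.8],[-0.7,-46,-5,0,0,-0.5,0.8],[-0.7,-46,-5,0,0,-0.5,0.8],[-0.7,-46,-5,0,0,-0.5,0.8],[-0.7,-46,-15,0,0,-0.5,0.8],[-0.7,-46,-30,0,0,-0.5,0.8],[-0.7,-46,-30,0,0,-0.5,0.8]]'
python3 - <<'E'
from h import *
im=cv2.cvtColor(manip.snapshot("side"),cv2.COLOR_RGB2BGR)
t=cv2.cvtColor(manip.snapshot("top"),cv2.COLOR_RGB2BGR)
z=lambda a,s:cv2.resize(a,None,fx=s,fy=s,interpolation=cv2.INTER_CUBIC)
out=np.zeros((600,800,3),np.uint8)
out[:516,:420]=z(im[212:384,220:360],3); out[:585,420:]=cv2.convertScaleAbs(z(t[158:275,334:410],5),alpha=1.6)
cv2.imwrite("pics/z10.png",out)
E
```

```text
t: 55.0
tcp_pos: [0.5373, -0.4235, 0.1154]
tool_rot: [1.0, -0.011, 0.0, 0.0]
force: [-0.4, 0.3, 0.9]
finger_gap: 0.799
gripper_force: 0.0
```

View pics/z10.png

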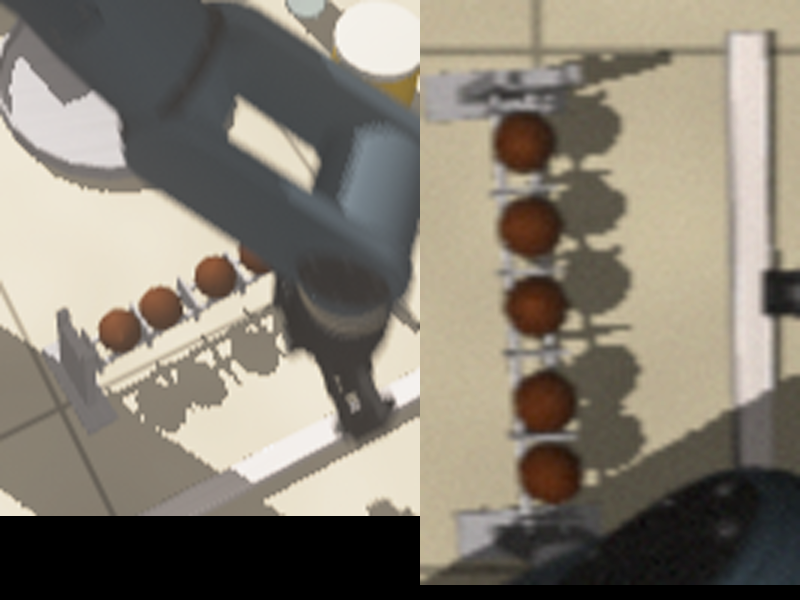

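Bar unchanged and the hand is over its middle. Descending and gripping.

```bash
python3 -m handwheel '[[0,1,-15,0,0,0,0.7],[0,1,-20,0,0,0,0.6],[0,0,-20,0,0,0,0.6],[0,0,-20,0,0,0,0.6],[0,0,-15,0,0,0,0.6],[0,0,-10,0,0,0,0.6],[0,0,-6,0,0,0,0.6],[0,0,-3,0,0,0,0.6],[0,0,0,0,0,0,0.6],[0,0,0,0,0,0,0.4]]' && python3 -m handwheel '[[0,0,0,0,0,0,0],[0,0,0,0,0,0,0],[0,0,0,0,0,0,0],[0,0,0,0,0,0,0],[0,0,0,0,0,0,0],[0,0,0,0,0,0,0],[0,0,0,0,0,0,0],[0,0,5,0,0,0,0],[0,0,10,0,0,0,0],[0,0,10,0,0,0,0]]' 70 && python3 -m handwheel '[[0,0,20,0,0,0,0],[0,0,20,0,0,0,0],[0,0,20,0,0,0,0],[0,0,20,0,0,0,0],[0,0,20,0,0,0,0],[0,0,10,0,0,0,0],[0,0,0,0,0,0,0],[0,0,0,0,0,0,0],[0,0,0,0,0,0,0],[0,0,0,0,0,0,0]]'
```

```text
t: 56.35
tcp_pos: [0.5382, -0.4186, 0.0079]
tool_rot: [1.0, -0.009, 0.0, 0.0]
force: [-0.0, 0.4, 0.3]
finger_gap: 0.412
gripper_force: 0.0
t: 57.6
tcp_pos: [0.5378, -0.4181, 0.0325]
tool_rot: [1.0, -0.009, -0.0, -0.0]
force: [0.9, 0.3, -1.9]
finger_gap: 0.228
gripper_force: 69.3
t: 58.85
tcp_pos: [0.5377, -0.418, 0.1415]
tool_rot: [1.0, -0.009, -0.001, -0.001]
force: [-0.0, -0.7, -2.6]
finger_gap: 0.23
gripper_force: 69.3
```

```bash
python3 -m handwheel '[[-1.4,15.1,0,0,0,0.5,0],[-1.4,15.1,0,0,0,0.5,0],[-1.4,15.1,0,0,0,0.5,0],[-1.4,15.1,0,0,0,0.5,0],[-1.4,15.1,0,0,0,0.5,0],[-1.4,15.1,0,0,0,0.5,0],[-1.4,15.1,0,0,0,0.5,0],[-1.4,15.1,0,0,0,0.5,0],[-1.4,15.1,0,0,0,0.4,0],[-1.4,15.1,0,0,0,0.4,0]]' && python3 -m handwheel '[[0,0,-5,0,0,0,0],[0,0,-5,0,0,0,0],[0,0,-5,0,0,0,0],[0,0,-5,0,0,0,0],[0,0,0,0,0,0,0],[0,0,0,0,0,0,0],[0,0,0,0,0,0,0],[0,0,0,0,0,0,0],[0,0,0,0,0,0,0],[0,0,0,0,0,0,0]]'
python3 - <<'E'
from h import *
im=cv2.cvtColor(manip.snapshot("side"),cv2.COLOR_RGB2BGR)
t=cv2.cvtColor(manip.snapshot("top"),cv2.COLOR_RGB2BGR)
z=lambda a,s:cv2.resize(a,None,fx=s,fy=s,interpolation=cv2.INTER_CUBIC)
out=np.zeros((600,800,3),np.uint8)
out[:516,:420]=z(im[212:384,220:360],3); out[:585,420:]=cv2.convertScaleAbs(z(t[158:275,334:410],5),alpha=1.6)
cv2.imwrite("pics/z11.png",out)
c=np.array([.5247,-.267]);y=np.radians(3.7)
for d in(-165,165): 
    P=[c[0]+d/1e3*np.cos(y),c[1]+d/1e3*np.sin(y),.131]
    print("side crop",(proj("side",P)-[220,212])*3,"top crop",(proj("top",P)-[334,158])*5+[420,0])
E
```

```text
t: 60.1
tcp_pos: [0.5239, -0.2663, 0.1423]
tool_rot: [0.999, 0.033, 0.0, 0.0]
force: [0.1, 0.3, -1.7]
finger_gap: 0.229
gripper_force: 69.3
t: 61.35
tcp_pos: [0.524, -0.2672, 0.1224]
tool_rot: [0.999, 0.032, 0.0, 0.0]
force: [0.0, -0.5, -1.8]
finger_gap: 0.233
gripper_force: 69.3
side crop [ 46.8537 331.2402] top crop [592.2258 604.6074]
side crop [365.6402 155.7704] top crop [542.6271  25.9037]
```

View pics/z11.png

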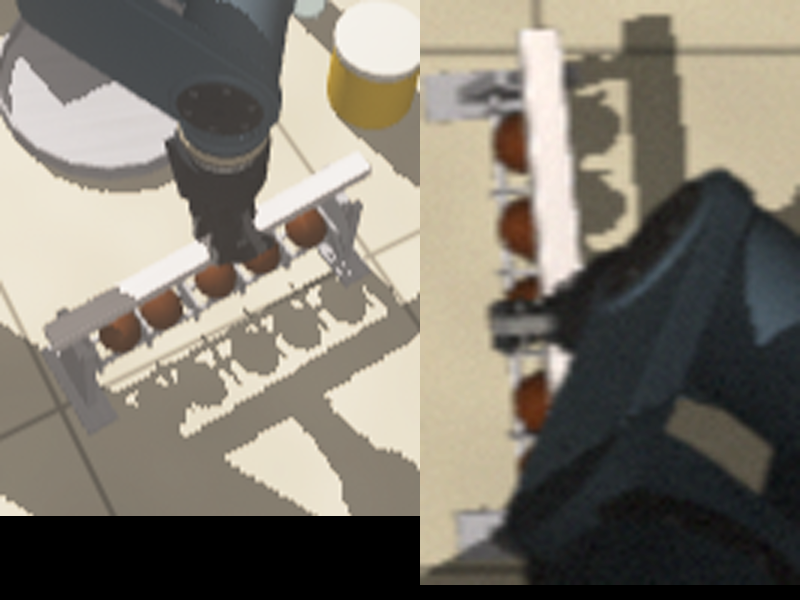

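The bar is level and in line with the posts: its ends are at side crop (46,332) and (365,157), matching the prediction. Lowering and releasing.

```bash
python3 -m handwheel '[[0,0,-4,0,0,0,0],[0,0,-5,0,0,0,0],[0,0,-5,0,0,0,0],[0,0,-4,0,0,0,0],[0,0,-3,0,0,0,0],[0,0,-2,0,0,0,0],[0,0,-1.5,0,0,0,0],[0,0,-1,0,0,0,0],[0,0,0,0,0,0,0],[0,0,0,0,0,0,0]]'
```

```text
t: 62.7
tcp_pos: [0.524, -0.2673, 0.0981]
tool_rot: [0.999, 0.033, 0.0, 0.0]
force: [-2.0, 1.4, 6.1]
finger_gap: 0.228
gripper_force: 70.2
```

```bash
python3 -m handwheel '[[0,0,0,0,0,0,0.3],[0,0,0,0,0,0,0.4],[0,0,0,0,0,0,0.5],[0,0,0,0,0,0,0.55],[0,0,0,0,0,0,0.55],[0,0,10,0,0,0,0.55],[0,0,20,0,0,0,0.55],[0,0,20,0,0,0,0.55],[0,0,25,0,0,0,0.55],[0,0,25,0,0,0,0.55]]' && python3 -m handwheel '[[0,30,10,0,0,0,0.6],[0,40,10,0,0,0,0.6],[0,40,10,0,0,0,0.6],[0,40,0,0,0,0,0.6],[0,40,0,0,0,0,0.6],[0,40,0,0,0,0,0.6],[0,20,0,0,0,0,0.6],[0,0,0,0,0,0,0.6],[0,0,0,0,0,0,0.6],[0,0,0,0,0,0,0.6]]'
python3 - <<'E'
from h import *
im=cv2.cvtColor(manip.snapshot("side"),cv2.COLOR_RGB2BGR)
t=cv2.cvtColor(manip.snapshot("top"),cv2.COLOR_RGB2BGR)
z=lambda a,s:cv2.resize(a,None,fx=s,fy=s,interpolation=cv2.INTER_CUBIC)
out=np.zeros((600,800,3),np.uint8)
out[:600,:420]=z(im[84:384,150:360],2); out[:585,420:]=cv2.convertScaleAbs(z(t[158:275,334:410],5),alpha=1.6)
cv2.imwrite("pics/z12.png",out)
c=np.array([.5247,-.267]);y=np.radians(3.7)
for d in(-165,165): 
    P=[c[0]+d/1e3*np.cos(y),c[1]+d/1e3*np.sin(y),.106]
    print("side crop",(proj("side",P)-[150,84])*2,"top crop",(proj("top",P)-[334,158])*5+[420,0])
E
```

```text
t: 63.95
tcp_pos: [0.524, -0.2672, 0.1983]
tool_rot: [0.999, 0.032, 0.0, 0.0]
force: [-0.1, 0.1, 0.1]
finger_gap: 0.548
gripper_force: 0.0
t: 65.2
tcp_pos: [0.5241, -0.0183, 0.2269]
tool_rot: [0.999, 0.032, 0.0, 0.0]
force: [0.2, -1.3, -0.3]
finger_gap: 0.6
gripper_force: 0.0
side crop [172.1776 485.6768] top crop [579.3335 597.17  ]
side crop [381.4972 369.6471] top crop [531.1365  31.8901]
```

View pics/z12.png

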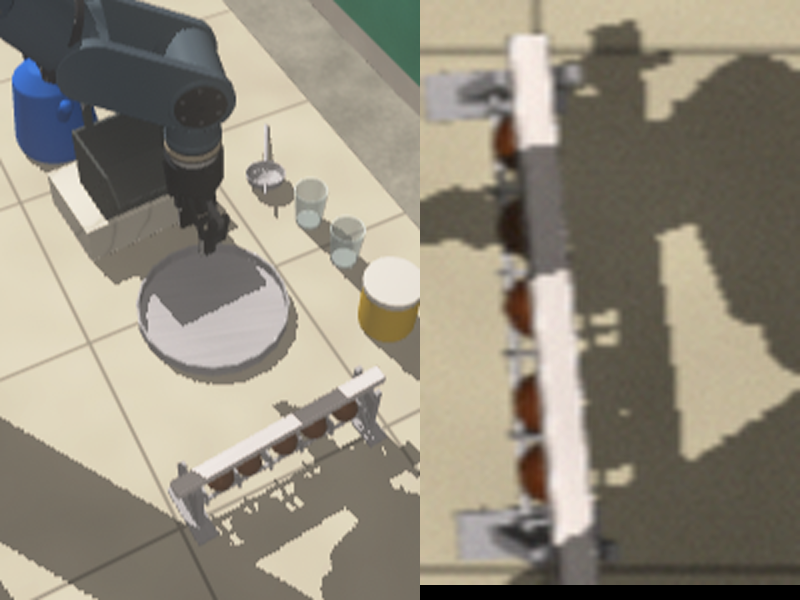

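The bar lies flat on both posts between the prongs, the lumps are seated under it, the tub stands level, and the tea things haven't moved. Handing in.

```bash
python3 -c "
from station import manip
print(manip.sign_off())"
```

```text
the job is handed in; nothing more can be done
None
```

The job is handed in at about 65 s of robot time: the tub is emptied and level on the step, all five lumps are in pockets 1–5, the bar lies across both posts, and the tea things were not touched; the hand-in returned no verdict.

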